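# Seat a tape-head block on its two dowel pins

## Robot

A 7-joint arm with a two-finger parallel gripper is mounted at the origin on the work surface. World frame = base frame: x ahead of the robot, y to its left, z up, the work surface at z = 0. Lengths are in m, angles in degrees, forces in N, time in s.
With the tool pointing down it reaches from about 0.35 to 0.775 m from the base axis. Payload 3.1 kg.
Tool frame: the origin (TCP) lies on the centre line of the jaws, within the pads' length; the fingertips stand 17 mm ahead of it and the grasp point (between the pads) lies 2 mm behind it (robot.tip_reach is the distance from the TCP to the fingertips, in m); z points along the fingers, y is the line along which they close (so a half turn about z gives the same grasp; the last joint's range is limited). The gripper opens to 85 mm and grips with 20 to 120 N. Pads are 22 mm wide; open, the fingers measure 114 mm over their backs; the gripper's body (76 mm by 85 mm) begins 54 mm behind the grasp point. The pads swing forward as they close: fully open they stand 13 mm farther back than shut.
Start: joints at [68.027, 17.813, 0.802, 86.603, -0.252, 75.585, -1.558], TCP at [0.184, -0.518, 0.248] pointing down, gripper open.
Joint ranges: [-154.91, 154.91], [-16.99, 109.72], [-72.82, 74.43], [7.12, 147.25], [-82.49, 262.49], [11.32, 116.49], [-174.64, 174.64]. Speed limits (degrees/s): [159.86, 159.86, 180, 180, 180, 180, 180].

## Interface

Orientations are given as [roll, pitch, yaw] about the fixed x, y, z axes, in that order (R = Rz(yaw) Ry(pitch) Rx(roll)).
In Python, from station import robot, fingers, vision, workorder, recognise gives the robot as it stands. Calls block until the motion is done:
- robot.move_to(position, orientation): joint-space move of the TCP to a pose.
- robot.line_to(position, orientation=None, velocity=0.15, f_stop=None): straight line of the TCP; orientation=None keeps the orientation; velocity is the mean speed in m/s. With f_stop (N) it stops when the force on the tool has changed by that much, and returns True; else False.
- robot.move_j(angles): joint-space move.
- fingers.gripper_to(opening, force=None): opening from 0.0 (shut) to 1.0 (fully open); force is the grip in N (None keeps the last); returns when the fingers have stopped.
- robot.pause(seconds).
- robot.inverse_kinematics(position, orientation): joint angles nearest the present ones, or None.
- vision.grab_frame(name): name is "side" or "top" or "wrist"; returns the picture (400x640x3 uint8, red, green, blue); there is no depth.
- vision.calibration(name): a dict with "mtx" (3x3 intrinsics, pixels), "extrinsics" (4x4, takes a point from world to camera coordinates); the wrist camera has in their place "T_tool_cam" (4x4, takes a point from camera to tool coordinates, whose origin is the TCP and whose axes are the flange's). Camera axes: x right, y up, looking along -z (the intrinsics and any distortion apply to the point x, -y, -z); pixel columns grow to the right and rows downward; lengths in m; the calibration is good to about 2 mm. A picture is of the moment at which its call begins: read the wrist's pose just before it. calibration takes no time and is no camera call.
A pose or a line that the arm cannot do raises robot.PlanningError and nothing moves.
- workorder.close_job(): hands the job in; it is judged then, once.
Trained networks look in the newest picture that a camera, given by its name, has taken for a name from the list of things; names that differ only in an ending like _2 or _b are one class to them, and where a whole thing is asked for, a point or a joint stands for the part that bears it (a point fixed in the world has none). Each returns a list of dicts, best first, with "p" (0 to 1); they miss things now and then, are a little off and sometimes report something else, mostly with a low value. They report only what shows in the picture. A call takes as long as a camera call.
- recognise(label, camera): "rect" ([centre column, centre row, width, height] in pixels, round what is visible of it).
Readings, each from a call of its own:
- robot.current_time_s(): time.
- robot.current_joint_positions(): joint angles.
- robot.current_dq(): joint speeds.
- robot.current_joint_torque(): joint torques, N m.
- robot.current_tool_pos(): TCP position.
- robot.current_eef_rot(): TCP orientation.
- robot.current_contact_force(): force on the tool from outside, world axes, zero at the start.
- robot.current_torque(): the same for the moment, N m.
- robot.current_finger_gap(): opening from 0.0 (shut) to 1.0 (fully open).
- robot.current_gripper_force(): force on a finger pad.
Only numpy, scipy, OpenCV 4.12 (cv2) and the standard library are available. Lean on these libraries where they do the work, as an engineer would, in place of code of your own. Each camera call takes 0.05 s, during which the arm holds its last target. There are 200 camera calls.

## Task

Take the tape-head block from the rubber mat and fit it on the head carriage of the tape deck, heads facing the deck's front edge, with both dowel pins through its two holes. Feel for the pins gently rather than forcing the block down on them, then press it down past the spring balls at its ends until it sits flat and fully home, and let go. Leave the bottle, the carton and the screwdriver where they are.

Things in the scene. Friction and masses are not known exactly. Their poses are not given: they have to be found in the camera images.
- block_grip (a point): head block, loose, 0.4 to 0.6 kg: base plate 72 (x) x 170 (y) x 8 mm with a plain steel can 44 (x) x 50 (y) x 46 mm high on its middle, top 54 mm above the underside. This point: centre of the can, 31 mm above the underside. z up, heads at -x. Grip the can's bare y faces, 50 mm apart, fingers closing along y: over the plate 8 mm thick they have free room to y = +-57, x = +-15 mm.
- block_heads (a point): front of the block: face of the middle one of three tape heads on the can's -x side, 33.5 mm in front of the can's centre and 27 mm above the underside. Two tape guides, up to 42 mm above the underside, stand at x = -24, y = +-60 mm from the can's centre; a black connector juts to x = +32 mm.
- hole_left (a point): block's hole at y = +66 mm from the can's centre, x = 0: round, 11.5 mm, right through the plate. Point: on its axis at the plate's underside.
- hole_right (a point): block's other hole, alike, at y = -66 mm, x = 0.
- head_seat (a point): nominal centre of the head carriage's flat top, 120 mm above the bench; the plate rests on it when home, the can's centre then 31 mm above it. Deck axes: -x to the deck's front edge, z up. The carriage (steel plate 78 x 216 mm with the pins and balls) is clamped through alignment slots: it truly lies up to 6 mm off in x and 6 mm in y, fixed there, square to the deck, at this height.
- pin_left (a point): nominal tip of the left dowel pin (y = +66 mm from the carriage's centre); the true one is shifted with the carriage, up to 6 mm in x and 6 mm in y. Upright steel pin of 10 mm, 22 mm tall above the carriage's top, its last 2 mm tapered to 8.4 mm.
- pin_right (a point): nominal tip of the right dowel pin, alike, at y = -66 mm; both pins shift together.
- catch_left (a point): nominal middle between the two spring balls at the left end (y = +89 mm, 12 mm above the carriage's top), moves with the carriage. Balls of 12 mm at x = +-20 mm, in dark housings 19 mm high, jut 2 mm over the plate's end. The plate's underside meets all four balls 16.5 mm above home, pins already in its holes; 15 to 25 N in all, weight included, pushes it past; then the balls hold it down.
- catch_right (a point): nominal middle between the two spring balls at the carriage's other end, alike, at y = -89 mm.
- deck: tape deck, fixed: black case 360 (x) x 440 (y) x 110 mm high, grey top; origin at the centre of its underside, front edge at -x. Carriage on top, nominally at x = -105, y = 0. Reels of radius 89 lie at x = 75, y = +-105 mm, up to 27 mm above the top; capstan with roller at y = -150 and idler at y = +150 mm beside the carriage, up to 36 mm above the top.
- bottle: white bottle of cleaner, 54 mm wide, 130 mm high, standing on the bench; origin at its underside. Leave alone.
- carton: flat carton 80 x 60 x 30 mm on the bench; origin at its underside. Leave alone.
- screwdriver: screwdriver 180 mm long lying on the mat in front of the block; its own x runs along it. Leave alone.
- mat: black rubber mat 280 x 280 x 3 mm, fixed on the bench, under the head block at the start; origin at the centre of its underside.

How it is judged (in metres and radians):
On the way, in this order (a step that is already met when the one before it is completed fails the run):
1. the head block is lifted clear of the mat (height (world z) of block_grip above 0.08 m), for 0.1 s.
2. both pins are in the block's two holes, the block level (x of block_grip in the frame of head_seat between -0.009 and 0.009 m and y of block_grip in the frame of head_seat between -0.009 and 0.009 m and angle between the y axis of block_grip and the y axis of head_seat, either way round below 0.04 rad and x of block_heads in the frame of head_seat below -0.02 m and z of block_grip in the frame of head_seat below 0.0495 m and angle between block_grip's own z axis and vertical below 0.06 rad), for 0.1 s.
At the end, for the whole second after the job is handed in: Block released, at rest on the carriage, both pins in its holes, balls snapped over it: can centre 28.5-32.8 mm above the carriage top, tilt under 0.025 rad, within 9 mm of the nominal seat in x and y and 0.04 rad in yaw, heads to the deck's front (x of block_grip in the frame of head_seat between -0.009 and 0.009 m and y of block_grip in the frame of head_seat between -0.009 and 0.009 m and angle between the y axis of block_grip and the y axis of head_seat, either way round below 0.04 rad and x of block_heads in the frame of head_seat below -0.02 m and z of block_grip in the frame of head_seat between 0.0285 and 0.0328 m and angle between block_grip's own z axis and vertical below 0.025 rad and linear speed of block below 0.01 m/s and contact force between the fingers and block below 0.1 N); the robot touches nothing.
It fails at once if the block is pressed or dropped on the deck, its pins or its carriage with more than 50 N, all contacts counted (contact force between block and deck above 50 N).
It fails at once if the robot pushes against the deck with more than 20 N (contact force between any of the fingers, the arm and deck above 20 N).
It fails at once if the block is tipped over (angle between block_grip's own z axis and vertical above 0.5 rad).
It fails at once if a bystander is moved (distance of any of bottle, carton, screwdriver from where it was at the start of the episode above 0.03 m).
It also fails if it takes over 72 s, if anything falls off the work surface, if the arm or the gripper's body presses on something with over 40 N, if the wrist force passes 120 N, or if a joint passes its speed limit or range.

## Working session

There is one attempt and no reset: what is moved stays moved. The work goes in short steps, each a Python script; the robot and the scene stay as the last script left them, time stands still between calls to the robot, and variables do not carry over. Pictures are saved under pics/ and viewed, at most 10 in all, crops included, and the job is handed in when it is done.

```bash
mkdir -p pics; cat > h.py <<'E'
import numpy as np, cv2
from station import robot, fingers, vision, workorder, recognise
from scipy.spatial.transform import Rotation as R
def cam(name):
    c=vision.calibration(name); K=np.array(c["mtx"])
    if name=="wrist":
        T=np.eye(4);T[:3,:3]=R.from_euler('xyz',robot.current_eef_rot(),degrees=True).as_matrix();T[:3,3]=robot.current_tool_pos()
        W=T@np.array(c["T_tool_cam"])
    else: W=np.linalg.inv(np.array(c["extrinsics"]))
    return K,W,c
def ray(K,W,uv,z):
    d=np.linalg.inv(K)@[uv[0],uv[1],1]; d=W[:3,:3]@(d*[1,-1,-1]); o=W[:3,3]
    return o+d*(z-o[2])/d[2]
def proj(K,W,p):
    q=np.linalg.inv(W)@np.r_[p,1]; q=K@(q[:3]*[1,-1,-1]); return q[:2]/q[2]
def save(n,im): cv2.imwrite("pics/"+n,im[:,:,::-1])
E
python3 - <<'E'
from h import *
for n in("top","side"):
    K,W,c=cam(n); im=vision.grab_frame(n); save(n+"0.png",im); print(n,[k for k in c],W[:3,3].round(3),-W[:3,2].round(2))
    for l in("block_grip","block_heads","hole_left","hole_right","head_seat","pin_left","pin_right","catch_left","catch_right","deck","bottle","carton","screwdriver","mat"):
        print(l,[(np.round(d["rect"]).tolist(),round(d["p"],2)) for d in recognise(l,n)[:3]])
print(vision.calibration("wrist"),robot.current_eef_rot(),robot.tip_reach,robot.current_time_s())
E
```

```text
top ['mtx', 'extrinsics'] [0.333 0.086 1.049] [ 0.21  0.01 -0.98]
block_grip [([249.0, 240.0, 77.0, 48.0], 0.96)]
block_heads [([251.0, 236.0, 71.0, 51.0], 0.62)]
hole_left [([250.0, 239.0, 75.0, 48.0], 0.56)]
hole_right [([251.0, 237.0, 70.0, 46.0], 0.63)]
head_seat [([417.0, 186.0, 200.0, 169.0], 0.67)]
pin_left [([414.0, 186.0, 194.0, 169.0], 0.57), ([250.0, 237.0, 75.0, 53.0], 0.32)]
pin_right [([414.0, 184.0, 192.0, 173.0], 0.97)]
catch_left []
catch_right [([417.0, 184.0, 198.0, 172.0], 0.76)]
deck [([416.0, 184.0, 199.0, 175.0], 0.75), ([240.0, 246.0, 122.0, 114.0], 0.28)]
bottle [([200.0, 143.0, 34.0, 30.0], 0.75)]
carton [([248.0, 145.0, 29.0, 39.0], 0.57)]
screwdriver [([230.0, 291.0, 70.0, 10.0], 0.92), ([415.0, 185.0, 199.0, 170.0], 0.71), ([249.0, 238.0, 75.0, 48.0], 0.32)]
mat [([241.0, 245.0, 124.0, 120.0], 0.92), ([244.0, 290.0, 43.0, 12.0], 0.72), ([415.0, 184.0, 198.0, 172.0], 0.68)]
side ['mtx', 'extrinsics'] [ 0.425 -0.745  0.827] [ 0.12  0.75 -0.65]
block_grip [([273.0, 180.0, 44.0, 52.0], 0.82)]
block_heads [([274.0, 182.0, 45.0, 49.0], 0.63)]
hole_left [([272.0
[... 531 characters left out ...]
wdriver [([222.0, 175.0, 14.0, 47.0], 0.56)]
mat [([268.0, 187.0, 115.0, 80.0], 0.8), ([364.0, 169.0, 38.0, 21.0], 0.73)]
{'mtx': array([[292.4965846 ,   0.        , 323.07561612],
       [  0.        , 292.4965846 , 196.55095511],
       [  0.        ,   0.        ,   1.        ]]), 'T_tool_cam': array([[ 1.47901964e-03,  9.61666514e-01,  2.74217666e-01,
         6.96381198e-02],
       [ 9.99998211e-01, -1.09890373e-03, -1.53979167e-03,
         5.08107289e-05],
       [-1.17942727e-03,  2.74219452e-01, -9.61666419e-01,
        -1.26549110e-01],
       [ 0.00000000e+00,  0.00000000e+00,  0.00000000e+00,
         1.00000000e+00]])} [ 1.79999440e+02 -5.59018126e-04  1.95877307e+01] 0.017 1.5
```

```bash
python3 - <<'E'
import cv2
a=cv2.imread("pics/top0.png")[80:320,160:540]; cv2.imwrite("pics/top0c.png",cv2.resize(a,None,fx=2.1,fy=2.1,interpolation=cv2.INTER_CUBIC))
E
```

```text
(no output)
```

View pics/top0c.png

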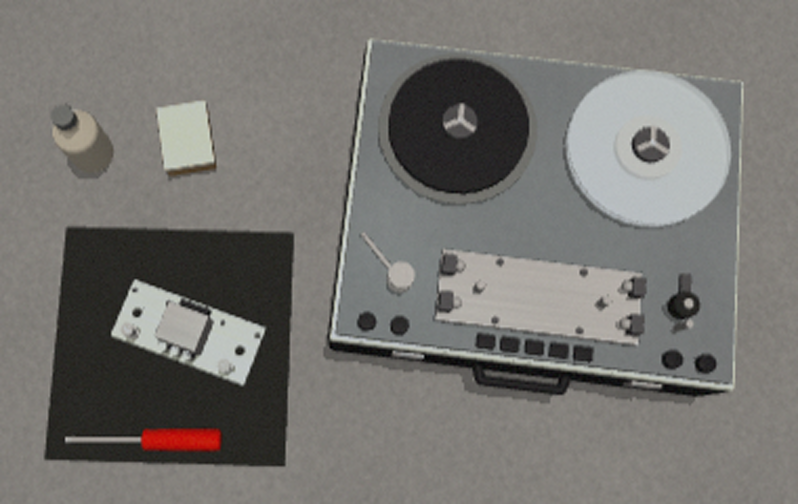

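View pics/side0.png

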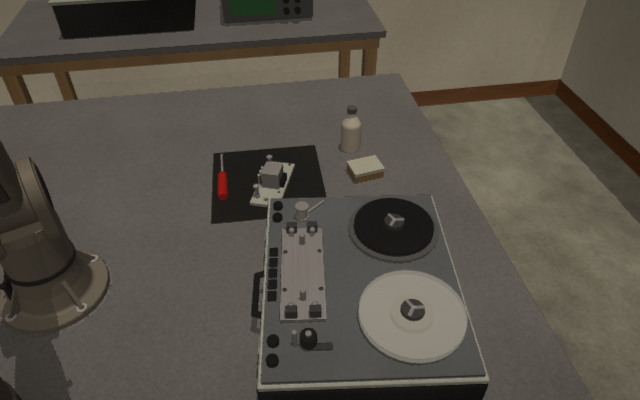

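```bash
python3 - <<'E'
from h import *
K,W,c=cam("top")
f=lambda u,v:(u/2.1+160,v/2.1+80)
def P(u,v,z): return ray(K,W,f(u,v),z)[:2]
L,Rr=P(136,313,.011),P(240,350,.011)
print("block",L,Rr,(L+Rr)/2,np.linalg.norm(L-Rr),np.degrees(np.arctan2(*((L-Rr)*[-1,1])) ))
c=[P(u,v,.11) for u,v in((370,40),(743,82),(733,388),(333,345))]
print("deck",np.round(c,3),np.mean(c,0))
for a,b in((0,1),(3,2),(0,3),(1,2)): 
    d=c[a]-c[b];print(np.linalg.norm(d),np.degrees(np.arctan2(d[1],d[0])))
a,b=P(480,284,.142),P(604,301,.142)
a,b=P(481,281,.142),P(609,298,.142)
d=a-b;print("pins",a,b,(a+b)/2,np.linalg.norm(d),np.degrees(np.arctan2(d[1],d[0]))-90)
q=[P(u,v,.12) for u,v in((443,249),(645,273),(638,345),(435,320))];print("carr",np.round(q,3),np.mean(q,0))
E
```

```text
block [0.48834912 0.32492189] [0.44435999 0.19977374] [0.46635456 0.26234782] 0.13265406882300826 -19.36639310038455
deck [[ 0.791  0.047]
 [ 0.739 -0.376]
 [ 0.394 -0.333]
 [ 0.439  0.09 ]] [ 0.5910081  -0.14298967]
0.42685648259437764 82.98828583818849
0.4245001442481397 83.9212451937446
0.35468557189254096 -6.831042779535818
0.3477742959326969 -7.224930980176092
pins [ 0.50288169 -0.06551548] [ 0.48495277 -0.19816323] [ 0.49391723 -0.13183936] 0.13385391731533433 -7.697553780414239
carr [[ 0.542 -0.029]
 [ 0.516 -0.245]
 [ 0.438 -0.232]
 [ 0.465 -0.019]] [ 0.49031785 -0.13149378]
```

```bash
python3 - <<'E'
from h import *
def look(c,yaw,z,n,off=-.055):
    y=np.radians(yaw); p=[c[0]+off*np.cos(y),c[1]+off*np.sin(y),z]
    robot.move_to(p,[180,0,yaw]); robot.pause(.4)
    K,W,_=cam("wrist"); im=vision.grab_frame("wrist"); save(n+".png",im); np.savez(n,K=K,W=W)
    print(n,robot.current_tool_pos(),robot.current_eef_rot(),robot.current_time_s(),robot.current_joint_positions())
    return K,W,im
look((.4925,-.1315),-7,.20,"car")
look((.466,.262),-19.4,.13,"blk")
for n in("car","blk"):
    a=cv2.imread(f"pics/{n}.png"); print(a.shape)
E
```

```text
car [ 0.43789182 -0.12500056  0.19998844] [-1.79999980e+02 -2.95198908e-04 -7.02365535e+00] 3.6667 [ 32.22155717   9.97578005 -20.93792457 104.39012415   3.87566715
  66.32881784 -87.00835255]
blk [0.4142712  0.28006278 0.13005373] [-1.79999063e+02 -5.43316028e-03 -1.94302525e+01] 5.6417 [  -3.07380745   23.38532119  -42.27598561  102.95962709   17.86604418
   60.52242984 -161.36048911]
(400, 640, 3)
(400, 640, 3)
```

View pics/car.png

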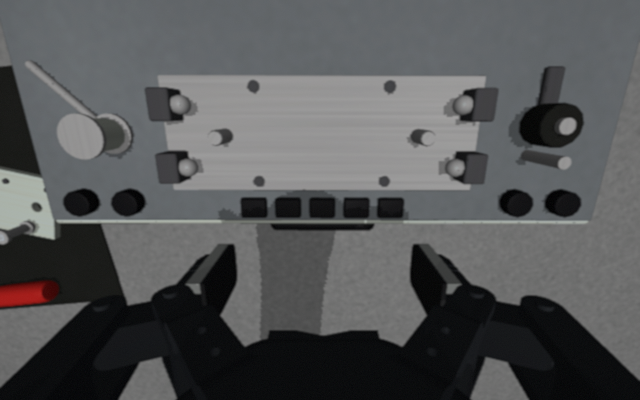

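View pics/blk.png

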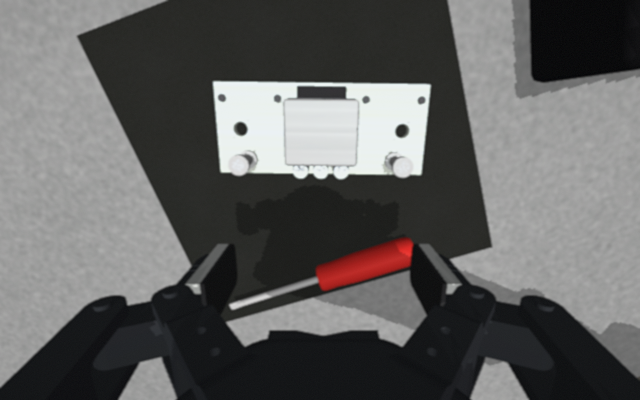

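```bash
python3 - <<'E'
import cv2,numpy as np
a=cv2.imread("pics/car.png")
f=lambda x,y:cv2.resize(a[y-25:y+25,x-32:x+32],None,fx=6,fy=6,interpolation=cv2.INTER_CUBIC)
cv2.imwrite("pics/pins.png",np.hstack([f(218,137),f(424,137)]))
E
```

```text
(no output)
```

View pics/pins.png

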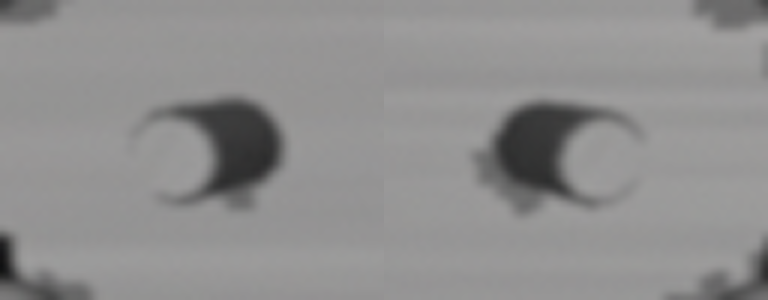

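```bash
python3 - <<'E'
from h import *
for n,a,b,z in(("car",(214.3,138),(427.7,138.4),.142),("blk",(240.5,128.5),(402,131),.011)):
    d=np.load(n+".npz");A=ray(d["K"],d["W"],a,z);B=ray(d["K"],d["W"],b,z);v=A-B
    print(n,(A+B)/2,np.linalg.norm(v),np.degrees(np.arctan2(v[1],v[0]))-90)
d=np.load("blk.npz"); q=[ray(d["K"],d["W"],p,.057) for p in((284.5,98.5),(358.5,98.5),(357,165.5),(284.5,165.5))]
print(np.mean(q,0),np.linalg.norm(q[0]-q[1]),np.linalg.norm(q[0]-q[3]))
E
```

```text
car [ 0.49238978 -0.13073205  0.142     ] 0.1324584932449341 -7.058780233393591
blk [0.46827794 0.2621718  0.011     ] 0.13240235286508253 -20.223975574797635
[0.46851917 0.26203719 0.057     ] 0.0479344889512697 0.04381979986581435
```

```bash
python3 - <<'E'
from h import *
c=(.4684,.2621);yaw=-20.1
robot.move_to([*c,.12],[180,0,yaw]); robot.line_to([*c,.032],velocity=.1,f_stop=8)
print(robot.current_tool_pos())
fingers.gripper_to(0.0,100); print(robot.current_finger_gap(),robot.current_gripper_force())
p0=robot.current_tool_pos();robot.line_to([*c,.10],velocity=.12); robot.line_to([*c,.22],velocity=.2)
robot.pause(.3);print(robot.current_contact_force(),robot.current_torque(),robot.current_time_s(),robot.current_finger_gap())
robot.move_to([.4924,-.1307,.22],[180,0,-7.06]); robot.line_to([.4924,-.1307,.185],velocity=.1); robot.pause(.4)
print(robot.current_tool_pos(),robot.current_eef_rot(),robot.current_contact_force())
K,W,_=cam("wrist");save("held.png",vision.grab_frame("wrist"));np.savez("held",K=K,W=W)
save("sideheld.png",vision.grab_frame("side"))
a=cv2.imread("pics/held.png");b=cv2.imread("pics/sideheld.png")[200:340,220:400]
cv2.imwrite("pics/h2.png",np.vstack([a[:,:],cv2.resize(b[:90],(640,200))])[:600])
print(robot.current_time_s())
E
```

```text
[0.46888627 0.26262379 0.03268069]
0.5722034514469977 104.79792594909668
[-0.10597807 -1.07399557 -6.55113244] [ 0.02924043  0.02946844 -0.01739907] 9.2083 0.5682245718076024
[ 0.49260815 -0.13079809  0.1853753 ] [ 1.79987073e+02 -4.06489297e-02 -7.06755605e+00] [-0.44346911 -0.10498682 -5.19654001]
11.6667
```

View pics/h2.png

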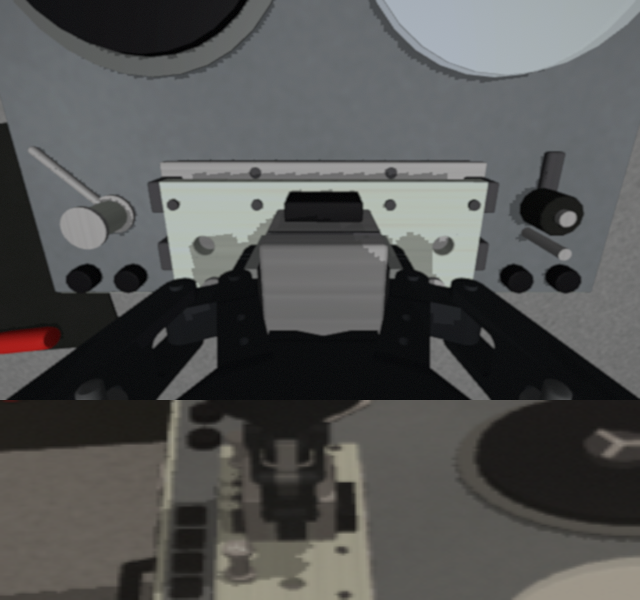

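```bash
python3 - <<'E'
from h import *
d=np.load("held.npz");A=ray(d["K"],d["W"],(204.5,245.5),.1637);B=ray(d["K"],d["W"],(443,245),.1637);v=A-B
print((A+B)/2,np.linalg.norm(v),np.degrees(np.arctan2(v[1],v[0]))-90)
p=robot.current_tool_pos();o=[180,0,-7.06]
robot.line_to([.4924,-.1307,.175],o,velocity=.05); robot.pause(.3)
print(robot.current_tool_pos(),robot.current_contact_force())
h=robot.line_to([.4924,-.1307,.1675],o,velocity=.01,f_stop=4)
print(h,robot.current_tool_pos(),robot.current_eef_rot(),robot.current_contact_force(),robot.current_torque(),robot.current_time_s())
E
```

```text
[ 0.49201226 -0.13138761  0.1637    ] 0.13190976468624224 -6.888362304761202
[ 0.49257868 -0.13071165  0.17519813] [ 0.26172125 -0.50807308 -6.26606515]
False [ 0.49249952 -0.13071067  0.16756719] [-1.79998407e+02 -1.21949863e-02 -7.06135127e+00] [ 0.01778293 -0.5014479  -7.01595428] [-0.02011004 -0.04860384  0.01862657] 13.2167
```

```bash
python3 - <<'E'
from h import *
o=[180,0,-7.06]
h=robot.line_to([.4924,-.1307,.160],o,velocity=.01,f_stop=5)
print(h,robot.current_tool_pos(),robot.current_eef_rot(),robot.current_contact_force(),robot.current_torque(),robot.current_time_s())
E
```

```text
True [ 0.49270966 -0.13069935  0.1648452 ] [ 1.79998129e+02 -4.36809482e-02 -7.05941249e+00] [ 1.77461592 -0.59074334  4.44166885] [-0.05850201 -0.15605722 -0.00187128] 13.6417
```

```bash
python3 - <<'E'
from h import *
o=[180,0,-7.06]
for z,f in((.156,16),(.1515,16),(.1475,8)):
    h=robot.line_to([.4925,-.1307,z],o,velocity=.008,f_stop=f)
    print(h,robot.current_tool_pos(),robot.current_contact_force(),robot.current_torque(),robot.current_time_s())
    if h: break
E
```

```text
False [ 0.49202817 -0.130641    0.15510033] [ 2.54472458 -0.43960376 -6.50142676] [ 0.00772872 -0.64969037 -0.00794088] 14.675
False [ 0.4918884  -0.13057711  0.15057659] [  3.37533581   0.39028699 -12.49889227] [ 0.13933902 -0.71598288 -0.05466168] 15.3833
True [ 0.49200856 -0.13060718  0.14973497] [-1.58753081 -0.85150586  8.120655  ] [0.14645284 0.01119314 0.098921  ] 15.7333
```

```bash
python3 - <<'E'
from h import *
fingers.gripper_to(1.0); robot.pause(.3)
p=np.array(robot.current_tool_pos());print(p,robot.current_finger_gap(),robot.current_contact_force())
robot.line_to([p[0],p[1],.23],velocity=.08)
y=np.radians(-7.06);robot.move_to([.4925-.055*np.cos(y),-.1307-.055*np.sin(y),.23],[180,0,-7.06]);robot.pause(.5)
K,W,_=cam("wrist");save("done.png",vision.grab_frame("wrist"));np.savez("done",K=K,W=W)
s=vision.grab_frame("side");save("sidedone.png",s)
a=cv2.imread("pics/done.png")[60:260,100:540];b=cv2.imread("pics/sidedone.png")[205:345,250:360]
cv2.imwrite("pics/d2.png",np.hstack([cv2.resize(a,(540,400)),cv2.resize(b,(260,400))]));print(robot.current_contact_force(),robot.current_time_s())
E
```

```text
[ 0.48971972 -0.12995113  0.14642116] 1.0000963704228991 [-0.37441897  0.60651237  0.43890751]
[-0.130634    0.1068479   0.00028908] 18.6083
```

View pics/d2.png

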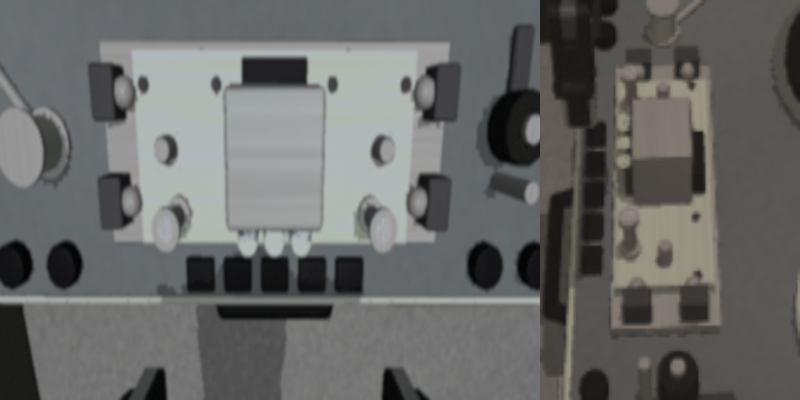

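```bash
python3 - <<'E'
from h import *
o=[180,0,-7.06];c=(.4922,-.1307)
fingers.gripper_to(0.0,20); robot.move_to([*c,.23],o); robot.line_to([*c,.20],velocity=.08); robot.pause(.2)
h=robot.line_to([*c,.183],velocity=.01,f_stop=8)
print(h,robot.current_tool_pos(),robot.current_contact_force())
robot.line_to([*c,.25],velocity=.1); robot.pause(.5); print(robot.current_contact_force(),robot.current_time_s())
E
```

```text
True [ 0.49220361 -0.13068735  0.19112959] [-0.45445317  0.30953152  3.95295425]
[ 0.50054556 -0.15720306  0.63943342] 22.675
```

Contact on the can top at z = 0.191 − 0.017 = 0.174 m, exactly the home height (0.120 + 0.054).

```bash
python3 -c "
from h import *
print(workorder.close_job())"
```

```text
the job is handed in; nothing more can be done
None
```

The head block is fitted on the carriage with both pins through its holes and all four spring balls over it; a light touch on the can put its top at 174 mm, the expected fully-home height. It is released and the job was handed in at about 23 s, with no verdict returned.

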